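Run the fingertips along the sprung balls of an infeed beam

ROBOT

A 6-joint arm with a two-finger parallel gripper is mounted at the origin on the work surface. World frame = base frame: x ahead of the robot, y to its left, z up, the work surface at z = 0. Lengths are in m, angles in degrees, forces in N, time in s.
With the tool pointing down it reaches from about 0.375 to 0.9 m from the base axis. Payload 3.1 kg.
Tool frame: the origin (TCP) lies between the finger pads, 19 mm behind the fingertips; this is the grasp point; z points along the fingers, y is the line along which they close (so a half turn about z gives the same grasp; the last joint's range is limited). The gripper opens to 87 mm and grips with 3 to 60 N. Pads are 19 mm wide; open, the fingers measure 117 mm over their backs; the gripper's body (75 mm by 190 mm) begins 51 mm behind the grasp point.
Start: joints at [64.83, 30.224, 82.088, -0, 67.689, -10.227], TCP at [0.161, 0.604, 0.241] pointing down, gripper open.
Joint ranges: [-176.69, 176.69], [-43.24, 126.21], [12.49, 139.97], [-82, 262], [0, 151.66], [-163.58, 163.58]. Speed limits (degrees/s): [159.86, 159.86, 180, 180, 180, 180].

INTERFACE

Orientations are given as a 3x3 rotation matrix whose columns are the frame's x, y, z axes.
In Python, from rig import telemetry, capture, camera_info, job gives the robot as it stands. The module is installed in compiled form; this text tells all that it offers.
- The arm moves only by the tool carry_out, never from a script. Its argument "deltas" is a list that holds one entry, the list of rows, each a list of 7 numbers: the shift along the tool's x, y, z scaled (see below), then the turn, a rotation vector about the tool's x, y, z scaled (see below), then the closure, from -1 (fully open) to 1 (shut). In form: [[[dx, dy, dz, ax, ay, az, claw], ...]]. A call has exactly 10 rows; each row is the pose to reach, as a shift and turn from the pose commanded when the call began, along the tool's axes at that moment, turning the shorter way round; what a row does not reach only later rows make up. The controller multiplies each number of a shift by 15 cm and each number of a turn by 360 degrees. A row lasts 1/12 s, in which the tool goes at most 41.7 mm and 7.16 degrees, less where a joint would pass 70% of its speed; a pose out of reach is approached as far as the arm can. A call with a number of a shift or a turn outside -1 to 1 is refused whole. A call with a gripper value outside its range is refused whole. The fingers move at their own pace and stop on an object; the grip force is fixed at half the most. Time passes only in rows, so rows that repeat a pose let the fingers close, or fill a call up. It gives the time, the measured TCP pose, the force, the opening and the grip force at its end, in the units of the state.
- telemetry.read_state(): the state, without advancing time (a new reading comes with each control period).
- capture(name): name is "side" or "top" or "wrist"; returns the picture (420x560x3 uint8, red, green, blue); there is no depth.
- camera_info(name): a dict with "mtx" (3x3 intrinsics, pixels), "k1" (the pictures are not rectified: a ray, as slopes to the right and down, at radius r is drawn at 1 + k1 r^2 times it, then the intrinsics apply), "cam_to_world" (4x4, takes a point from camera to world coordinates); the wrist camera has in their place "T_tool_cam" (4x4, takes a point from camera to tool coordinates, whose origin is the TCP and whose axes are the flange's). Camera axes: x right, y down, z forward; pixel columns grow to the right and rows downward; lengths in m; the calibration is good to about 2 mm. A picture is of the moment at which its call begins: read the wrist's pose just before it. camera_info takes no time and is no camera call.
- job.hand_in(): hands the job in; it is judged then, once.
The state is a dict: "time_s": time; "joint_positions": joint angles; "qvel": joint speeds; "tau": joint torques, N m; "position": TCP position; "tcp_rot": TCP orientation; "force": force on the tool from outside, world axes, zero at the start; "moment": the same for the moment, N m; "opening": opening from 0.0 (shut) to 1.0 (fully open); "grasp_force": force on a finger pad.
Only numpy, scipy, OpenCV 4.12 (cv2) and the standard library are available. Lean on these libraries where they do the work, as an engineer would, in place of code of your own. Each camera call takes 0.05 s, during which the arm holds its last target. There are 200 camera calls.

TASK

Check the sprung steel balls in the dark oak infeed beam: with closed fingertips, stroke lightly along the row from the hinge end to the other end, in one pass that stays down close to the wood between the balls, so that each ball in turn visibly dips and springs back. Finish clear of the beam. Only touch it: do not lift, tip or shove the beam, do not press hard, and leave the hammer, jar, hard hat and box of hinges where they are.

Things in the scene. Friction and masses are not known exactly. Their poses are not given: they have to be found in the camera images.
- beam: Loose dark oak beam on the bench, any yaw, 360 (x) x 80 (y) x 60 (z) mm, about 1.4 kg. Origin: centre of its underside; x along its length, z up; wood top at z = 60 mm. A brass hinge leaf 45 x 60 x 3 mm is screwed flat on top at the +x end (x = 133 to 178 mm, knuckle at 181 mm, z up to 64 mm); the other end is bare. Four sprung steel balls in a row along y = 0 at x = +90, +30, -30, -90 mm.
- ball1 (a joint): The first ball from the hinge end, at x = 90, y = 0 mm on the beam: a smooth dome 35 mm across (part of a 56 mm ball) in a flat dark ring, crown 6 mm above the wood (beam z = 66 mm). Value: depth pressed, 0 (up) to 0.006 m (flush with the wood). 1.5 N starts it, 4.5 N holds it fully down; springs back by itself. Tips passing 3 mm above the wood press it down.
- ball2 (a joint): The second ball from the hinge end, at x = 30, y = 0 mm on the beam: a smooth dome 35 mm across (part of a 56 mm ball) in a flat dark ring, crown 6 mm above the wood (beam z = 66 mm). Value: depth pressed, 0 (up) to 0.006 m (flush with the wood). 1.5 N starts it, 4.5 N holds it fully down; springs back by itself. Tips passing 3 mm above the wood press it down.
- ball3 (a joint): The third ball from the hinge end, at x = -30, y = 0 mm on the beam: a smooth dome 35 mm across (part of a 56 mm ball) in a flat dark ring, crown 6 mm above the wood (beam z = 66 mm). Value: depth pressed, 0 (up) to 0.006 m (flush with the wood). 1.5 N starts it, 4.5 N holds it fully down; springs back by itself. Tips passing 3 mm above the wood press it down.
- ball4 (a joint): The fourth ball from the hinge end, at x = -90, y = 0 mm on the beam: a smooth dome 35 mm across (part of a 56 mm ball) in a flat dark ring, crown 6 mm above the wood (beam z = 66 mm). Value: depth pressed, 0 (up) to 0.006 m (flush with the wood). 1.5 N starts it, 4.5 N holds it fully down; springs back by itself. Tips passing 3 mm above the wood press it down.
- hammer: Steel lump hammer lying on the bench beside the beam, on the beam's -y side. Origin: on the bench midway along it; head 45 x 100 x 45 mm centred at x = +100 mm, with its length along y; wooden handle 28 mm thick to x = -144 mm. Leave alone.
- jar: Closed glass marmalade jar, 66 mm diameter, 95 mm tall, standing beside the beam on its +y side. Origin: centre of its underside. Leave alone.
- hat: Yellow hard hat, 270 mm across the brim, 148 mm high, on the bench far to the robot's left. Origin: centre of its underside. Leave alone.
- hinge_box: Open cardboard box of brass hinges, 140 x 100 x 55 mm, far to the robot's right. Origin: centre of its underside. Leave alone.

How it is judged (in metres and radians):
On the way, in this order (a step that is already met when the one before it is completed fails the run):
1. the first ball from the hinge end is pressed down 1.5 mm or more (value of joint ball1 above 0.0015 m), for 0.05 s.
2. the fingertips pass low along the row (TCP less than 40 mm above the wood, within 25 mm of the row) between the first and second balls (x of the grasp point in the frame of beam between 0.048 and 0.072 m and y of the grasp point in the frame of beam between -0.025 and 0.025 m and z of the grasp point in the frame of beam below 0.1 m), for 0.05 s.
3. the second ball from the hinge end is pressed down 1.5 mm or more (value of joint ball2 above 0.0015 m), for 0.05 s.
4. the fingertips pass low along the row (TCP less than 40 mm above the wood, within 25 mm of the row) between the second and third balls (x of the grasp point in the frame of beam between -0.012 and 0.012 m and y of the grasp point in the frame of beam between -0.025 and 0.025 m and z of the grasp point in the frame of beam below 0.1 m), for 0.05 s.
5. the third ball from the hinge end is pressed down 1.5 mm or more (value of joint ball3 above 0.0015 m), for 0.05 s.
6. the fingertips pass low along the row (TCP less than 40 mm above the wood, within 25 mm of the row) between the third and fourth balls (x of the grasp point in the frame of beam between -0.072 and -0.048 m and y of the grasp point in the frame of beam between -0.025 and 0.025 m and z of the grasp point in the frame of beam below 0.1 m), for 0.05 s.
7. the fourth ball from the hinge end is pressed down 1.5 mm or more (value of joint ball4 above 0.0015 m), for 0.05 s.
At the end, for the whole second after the job is handed in: Each ball was pressed 1.5 mm or more in order from the hinge end, fingertips low between them; all four balls are up again (within 1 mm), the beam lies flat within 25 mm of its start, and hammer, jar, hat and hinge box are within 25 mm of theirs (value of joint each of ball1, ball2, ball3, ball4 below 0.001 m and distance of each of beam, hammer, jar, hat, hinge_box from where it was at the start of the episode below 0.025 m and height (world z) of beam below 0.01 m and linear speed of beam below 0.02 m/s); the robot touches nothing.
It fails at once if the beam is lifted or tipped up (15 mm or 0.15 rad) (height (world z) of beam above 0.015 m or angle between beam's own z axis and vertical above 0.15 rad).
It fails at once if the beam is shoved more than 25 mm from where it lay (distance of beam from where it was at the start of the episode above 0.025 m).
It fails at once if the fingers press the beam or its balls harder than 30 N (contact force between the fingers and beam above 30 N).
It fails at once if the hammer, jar, hard hat or box of hinges is moved more than 25 mm (distance of any of hammer, jar, hat, hinge_box from where it was at the start of the episode above 0.025 m).
It also fails if it takes over 40 s, if anything falls off the work surface, if the arm or the gripper's body presses on something with over 40 N, if the wrist force passes 120 N, or if a joint passes its speed limit or range.

## Working session

There is one attempt and no reset: what is moved stays moved. The work goes in short steps, Python scripts to look and compute and a tool call to move; the robot and the scene stay as the last step left them, time stands still between calls to the robot, and variables do not carry over. Pictures are saved under pics/ and viewed, at most 10 in all, crops included, and the job is handed in when it is done.

Besides the shell and the picture viewer there is one more tool, called after "Call:" by a JSON object that holds its "api" and its "payload", one argument or row to a line. carry_out: Moves the arm, as the interface text tells. Its arguments: {"type":"object","properties":{"deltas":{"type":"array","items":{"type":"array","items":{"type":"array","items":{"type":"number"}}}}},"required":["deltas"]}

```bash
mkdir -p pics
python3 - <<'E'
from rig import telemetry, capture, camera_info
import cv2,numpy as np
for n in("top","side"):
    im=capture(n); cv2.imwrite(f"pics/{n}0.png",im[:,:,::-1])
    c=camera_info(n); print(n,c)
s=telemetry.read_state(); print(s["time_s"],s["position"],s["tcp_rot"],s["force"])
print(camera_info("wrist"))
E
```

```text
top {'mtx': array([[492.88609656,   0.        , 279.59792169],
       [  0.        , 492.88609656, 212.48234202],
       [  0.        ,   0.        ,   1.        ]]), 'k1': 0.06078322041444062, 'cam_to_world': array([[ 0.02801355, -0.98022638,  0.19588641,  0.26753347],
       [-0.99948192, -0.02436032,  0.02103468, -0.00447342],
       [-0.01584689, -0.19637418, -0.98040097,  1.53729982],
       [ 0.        ,  0.        ,  0.        ,  1.        ]])}
side {'mtx': array([[520.94650916,   0.        , 276.94308763],
       [  0.        , 520.94650916, 207.29078364],
       [  0.        ,   0.        ,   1.        ]]), 'k1': -0.15761855242309572, 'cam_to_world': array([[-0.99354624, -0.06246127,  0.09468081,  0.41347634],
       [-0.11324877,  0.59313212, -0.79710037,  1.3709729 ],
       [-0.00637033, -0.80267856, -0.59637785,  1.07668152],
       [ 0.        ,  0.        ,  0.        ,  1.        ]])}
0.1 [0.1608534  0.60330676 0.24035645] [[-9.66192901e-01  2.57818932e-01 -8.22171141e-04]
 [ 2.57820021e-01  9.66191342e-01 -1.76839042e-03]
 [ 3.38450109e-04 -1.92057845e-03 -9.99998098e-01]] [-0.4277228  -0.88465494  0.05156491]
{'mtx': array([[329.99124129,   0.        , 282.0641865 ],
       [  0.        , 329.99124129, 213.20531716],
       [  0.        ,   0.        ,   1.        ]]), 'k1': -0.04029319940206309, 'T_tool_cam': array([[-4.96700078e-04, -9.59139357e-01, -2.82933645e-01,
         7.82472572e-02],
       [ 9.99999877e-01, -4.79360015e-04, -1.30514560e-04,
        -2.37554788e-04],
       [-1.04454254e-05, -2.82933675e-01,  9.59139477e-01,
        -1.43391658e-01],
       [ 0.00000000e+00,  0.00000000e+00,  0.00000000e+00,
         1.00000000e+00]])}
```

View pics/top0.png

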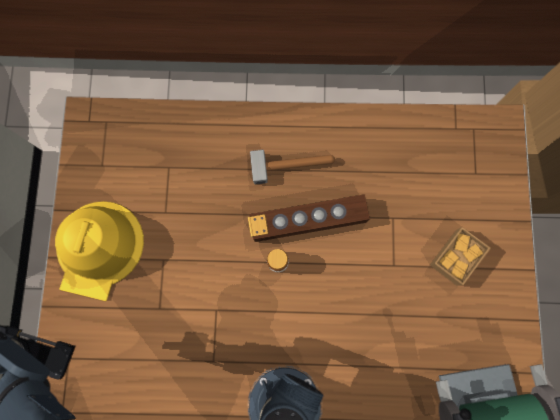

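View pics/side0.png

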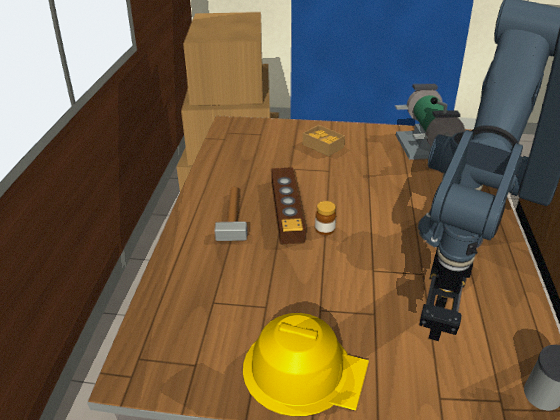

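The top view shows the beam with its hinge at the left (258,225) and the balls at about (280,222), (300,218), (319,215) and (339,211). The side view has the balls at (290,212), (287,201), (286,190) and (284,181). The jar stands beside the hinge end at (277,260) in the top view.

```bash
cat > h.py <<'E'
import cv2,numpy as np
from rig import telemetry, capture, camera_info
def blobs(im,near,r,lo=25,thr=None):
    """centroid of bright grey pixels near each guess"""
    hsv=cv2.cvtColor(im,cv2.COLOR_RGB2HSV); m=((hsv[...,1]<70)&(hsv[...,2]>70)).astype(np.uint8)
    out=[]
    for u,v in near:
        k=np.zeros_like(m); cv2.circle(k,(int(u),int(v)),r,1,-1); ys,xs=np.nonzero(m&k)
        (c,rad)=cv2.minEnclosingCircle(np.c_[xs,ys].astype(np.float32)) if len(xs) else ((u,v),0)
        out.append((xs.mean(),ys.mean(),len(xs),rad))
    return np.array(out)
def rays(info,T,px):
    K=info["mtx"]; p=np.c_[(px[:,0]-K[0,2])/K[0,0],(px[:,1]-K[1,2])/K[1,1]]
    s=p.copy()
    for _ in range(20): s=p/(1+info["k1"]*(s**2).sum(1,keepdims=True))
    d=np.c_[s,np.ones(len(s))]@T[:3,:3].T
    return T[:3,3],d/np.linalg.norm(d,axis=1,keepdims=True)
def tri(o1,d1,o2,d2):
    P=[];G=[]
    for a,b in zip(d1,d2):
        A=np.c_[a,-b]; t=np.linalg.lstsq(A,o2-o1,rcond=None)[0]
        p,q=o1+t[0]*a,o2+t[1]*b; P.append((p+q)/2);G.append(np.linalg.norm(p-q))
    return np.array(P),np.array(G)
def wristT():
    s=telemetry.read_state(); T=np.eye(4);T[:3,:3]=s["tcp_rot"];T[:3,3]=s["position"]
    return s,T@camera_info("wrist")["T_tool_cam"]
E
python3 - <<'E'
from h import *
R={}
for n,g,r in(("top",[(280,222),(300,218),(319,215),(339,211)],9),("side",[(290,212),(287,201),(286,190),(284,181)],6)):
    b=blobs(capture(n),g,r);print(n,b.round(1)); i=camera_info(n); R[n]=rays(i,i["cam_to_world"],b)
P,G=tri(*R["top"],*R["side"]);print(P.round(4),G.round(4))
print(np.linalg.norm(np.diff(P,axis=0),axis=1))
o,d=R["top"];Q=o+d*((0.065-o[2])/d[:,2])[:,None];print(Q.round(4),np.linalg.norm(np.diff(Q,axis=0),axis=1))
v=Q[0]-Q[3];print("yaw",np.degrees(np.arctan2(v[1],v[0])))
s=telemetry.read_state()
# target for wrist view: TCP over beam centre, tool x along row (both signs)
c=Q.mean(0);print("c",c, "tool yaw now",np.degrees(np.arctan2(s["tcp_rot"][1][0],s["tcp_rot"][0][0])))
E
```

```text
top [[280.  221.2 187.    7.7]
 [299.4 217.9 192.    7.8]
 [318.7 214.4 192.    7.8]
 [338.1 211.1 185.    7.7]]
side [[289.9 211.2  89.    6. ]
 [287.1 200.6  85.    6. ]
 [285.8 190.3  81.    6. ]
 [284.  180.6  76.    6. ]]
[[ 0.5335  0.0254  0.058 ]
 [ 0.5469 -0.0335  0.0566]
 [ 0.558  -0.0922  0.0577]
 [ 0.57   -0.1511  0.0577]] [0.005  0.002  0.0039 0.0035]
[0.06045451 0.05969563 0.06011748]
[[ 0.5348  0.0251  0.065 ]
 [ 0.5464 -0.0334  0.065 ]
 [ 0.5586 -0.0918  0.065 ]
 [ 0.5703 -0.1505  0.065 ]] [0.05968453 0.05969417 0.059781  ]
yaw 101.43510896343163
c [ 0.55250333 -0.06264327  0.065     ] tool yaw now 165.05901407523874
```

Call:
{"api": "carry_out", "payload": {
  "deltas": [
    [[-0.1,-0.087,0,0,0,0.0177,1],[-0.2,-0.173,0,0,0,0.0353,1],[-0.3,-0.26,0,0,0,0.053,1],[-0.4,-0.347,0,0,0,0.0707,1],[-0.5,-0.433,0,0,0,0.0883,1],[-0.6,-0.52,0,0,0,0.106,1],[-0.7,-0.607,0,0,0,0.1237,1],[-0.8,-0.693,0,0,0,0.1413,1],[-0.9,-0.78,0,0,0,0.159,1],[-1,-0.867,0,0,0,0.1767,1]]
  ]
}}

```text
time_s: 1.03
position: [0.2728, 0.4386, 0.2412]
tcp_rot: [[-0.193, 0.981, -0.0], [0.981, 0.193, -0.0], [-0.0, -0.0, -1.0]]
force: [0.2, -0.4, 0.6]
opening: 0.323
grasp_force: 0.0
```

Call:
{"api": "carry_out", "payload": {
  "deltas": [
    [[-0.1,0.04,0,0,0,0,1],[-0.2,0.08,0,0,0,0,1],[-0.3,0.12,0,0,0,0,1],[-0.4,0.16,0,0,0,0,1],[-0.5,0.2,0,0,0,0,1],[-0.6,0.24,0,0,0,0,1],[-0.7,0.28,0,0,0,0,1],[-0.8,0.32,0,0,0,0,1],[-0.9,0.36,0,0,0,0,1],[-1,0.4,0,0,0,0,1]]
  ]
}}

```text
time_s: 1.87
position: [0.3614, 0.3037, 0.2412]
tcp_rot: [[-0.198, 0.98, -0.0], [0.98, 0.198, -0.0], [-0.0, -0.0, -1.0]]
force: [-0.4, -0.6, -0.3]
opening: 0.004
grasp_force: 0.0
```

Call:
{"api": "carry_out", "payload": {
  "deltas": [
    [[-0.1,0.04,0,0,0,0,1],[-0.2,0.08,0,0,0,0,1],[-0.3,0.12,0,0,0,0,1],[-0.4,0.16,0,0,0,0,1],[-0.5,0.2,0,0,0,0,1],[-0.6,0.24,0,0,0,0,1],[-0.7,0.28,0,0,0,0,1],[-0.8,0.32,0,0,0,0,1],[-0.9,0.36,0,0,0,0,1],[-0.95,0.38,0,0,0,0,1]]
  ]
}}

```text
time_s: 2.7
position: [0.4463, 0.1748, 0.2413]
tcp_rot: [[-0.197, 0.98, 0.001], [0.98, 0.197, -0.0], [-0.001, 0.001, -1.0]]
force: [0.1, 1.3, -0.5]
opening: 0.003
grasp_force: 0.0
```

Call:
{"api": "carry_out", "payload": {
  "deltas": [
    [[-0.1,0.04,0,0,0,0,1],[-0.2,0.08,0,0,0,0,1],[-0.3,0.12,0,0,0,0,1],[-0.4,0.16,0,0,0,0,1],[-0.5,0.2,0,0,0,0,1],[-0.6,0.24,0,0,0,0,1],[-0.7,0.28,0,0,0,0,1],[-0.8,0.32,0,0,0,0,1],[-0.9,0.36,0,0,0,0,1],[-0.9,0.36,0,0,0,0,1]]
  ]
}}

```text
time_s: 3.53
position: [0.5271, 0.0524, 0.2414]
tcp_rot: [[-0.196, 0.981, 0.002], [0.981, 0.196, -0.001], [-0.002, 0.002, -1.0]]
force: [0.5, -0.8, -0.1]
opening: 0.002
grasp_force: 0.0
```

Run:
```python
from h import *
s,T=wristT(); im=capture("wrist"); cv2.imwrite("pics/w1.png",im[:,:,::-1]); np.savez("w1.npz",T=T,im=im)
print(s["time_s"],s["position"],s["force"],s["opening"],np.degrees(np.arctan2(s["tcp_rot"][1][0],s["tcp_rot"][0][0])), s["joint_positions"])
i=camera_info("wrist"); Q=np.array([[.5348,.0251,.064],[.5464,-.0334,.064],[.5586,-.0918,.064],[.5703,-.1505,.064]])
c=(Q-T[:3,3])@T[:3,:3]; p=c[:,:2]/c[:,2:]; p*=1+i["k1"]*(p**2).sum(1,keepdims=True); K=i["mtx"]
print((p*K[0,0]+K[:2,2]).round(1))
```

```text
3.5333 [0.52709662 0.05238089 0.24135808] [ 0.47779001 -0.83982822 -0.10146818] 0.001691674891098962 101.32969053407479 [-6.39612775e+00  2.28417919e+01  9.58154073e+01 -5.14536769e-02
  6.11977493e+01 -1.77011802e+01]
[[284.4 223.6]
 [284.2 276.3]
 [284.6 323.8]
 [284.4 366.8]]
```

View pics/w1.png

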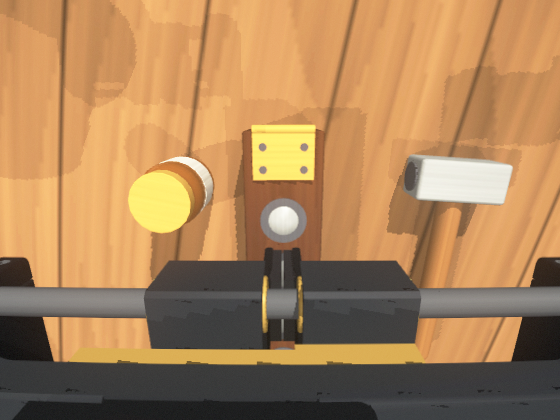

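The wrist view shows ball1 at (283,220), the hinge leaf's inner edge near row 180, the jar to the left and the hammer to the right. The closed fingers line up with the row.

Run:
```python
from h import *
z=np.load("w1.npz");T=z["T"];im=z["im"];i=camera_info("wrist")
b=blobs(im,[(283,220)],17);print(b.round(1))
hsv=cv2.cvtColor(im,cv2.COLOR_RGB2HSV);m=((hsv[...,0]>20)&(hsv[...,0]<35)&(hsv[...,1]>150)&(hsv[...,2]>180)).astype(np.uint8);m[:,:240]=0;m[:,330:]=0;m[210:]=0
ys,xs=np.nonzero(m);print(np.percentile(xs,[1,99]),np.percentile(ys,[1,99]))
w=cv2.minAreaRect(np.c_[xs,ys].astype(np.float32));print(w)
for px,h in((b[:,:2],.064),(np.array([[(xs.min()+xs.max())/2,ys.max()+.5],[(xs.min()+xs.max())/2,ys.min()]]),.063)):
    o,d=rays(i,T,px);Q=o+d*((h-o[2])/d[:,2])[:,None]
    s=telemetry.read_state();R=np.array(s["tcp_rot"]);print(Q.round(4),"tool rel",((Q-s["position"])@R).round(4))
it=camera_info("top");bt=blobs(capture("top"),[(280,222)],9);ot,dt=rays(it,it["cam_to_world"],bt);o,d=rays(i,T,b)
print("tri wrist/top",tri(o,d,ot,dt),bt)
```

```text
[[283. 220. 901.  17.]]
[252. 314.] [130. 177.]
((283.0, 154.0), (48.0, 62.0), 90.0)
[[0.5326 0.0286 0.064 ]] tool rel [[-0.0258  0.0018  0.1772]]
[[0.5242 0.0704 0.063 ]
 [0.515  0.1161 0.063 ]] tool rel [[0.0168 0.0018 0.1782]
 [0.0634 0.0017 0.1782]]
tri wrist/top (array([[0.53292003, 0.02616726, 0.05578827]]), array([0.0004929])) [[279.66477273 222.39772727 176.           9.00010014]]
```

Call:
{"api": "carry_out", "payload": {
  "deltas": [
    [[0.013,0.013,0.1,0,0,0,1],[0.013,0.013,0.2,0,0,0,1],[0.013,0.013,0.3,0,0,0,1],[0.013,0.013,0.4,0,0,0,1],[0.013,0.013,0.5,0,0,0,1],[0.013,0.013,0.6,0,0,0,1],[0.013,0.013,0.7,0,0,0,1],[0.013,0.013,0.8,0,0,0,1],[0.013,0.013,0.87,0,0,0,1],[0.013,0.013,0.93,0,0,0,1]]
  ]
}}

```text
time_s: 4.47
position: [0.5256, 0.0576, 0.1009]
tcp_rot: [[-0.199, 0.98, -0.001], [0.98, 0.199, 0.0], [0.001, -0.001, -1.0]]
force: [-0.6, -0.5, -0.7]
opening: 0.007
grasp_force: 0.0
```

Run:
```python
from h import *
s,T=wristT(); im=capture("wrist"); cv2.imwrite("pics/w2.png",im[:,:,::-1])
im2=capture("side")[140:260,210:370]; im2=cv2.resize(im2,None,fx=3.5,fy=3.5,interpolation=2)
cv2.imwrite("pics/s2.png",np.hstack([cv2.resize(im,(400,300)),cv2.resize(im2,(400,300))])[:,:,::-1])
print(s["time_s"],s["position"],s["force"],s["tcp_rot"])
```

```text
4.4667 [0.52559319 0.05757721 0.10089042] [-0.59480679 -0.52530638 -0.73875277] [[-1.99237255e-01  9.79950136e-01 -1.49886876e-03]
 [ 9.79951057e-01  1.99238015e-01  3.74224901e-04]
 [ 6.65353379e-04 -1.39425848e-03 -9.99998807e-01]]
```

View pics/s2.png

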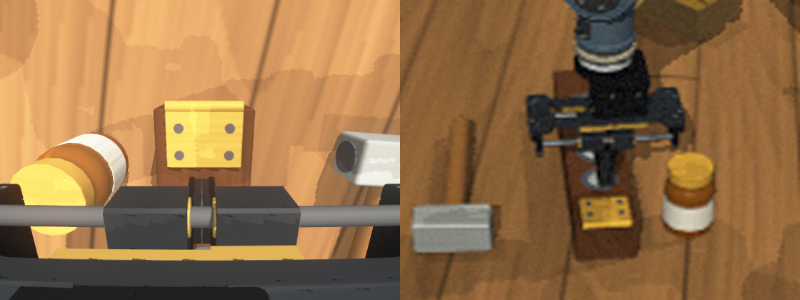

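The left panel shows the hinge leaf centred on column 203 with the fingers at about 202. The right panel shows the gripper over the beam between the hinge and ball1, clear of the jar and hammer.

Run:
```python
from h import *
i=camera_info("wrist")
for k in range(2):
    s,T=wristT(); im=capture("wrist")
    hsv=cv2.cvtColor(im,cv2.COLOR_RGB2HSV);m=((hsv[...,0]>20)&(hsv[...,0]<35)&(hsv[...,1]>150)&(hsv[...,2]>180)).astype(np.uint8);m[:,:215]=0;m[:,360:]=0;m[240:]=0
    ys,xs=np.nonzero(m);r=ys>ys.max()-12
    px=np.array([[xs[r].min(),ys.max()+.5],[xs[r].max()+1,ys.max()+.5],[(xs.min()+xs.max())/2,ys.min()]]);o,d=rays(i,T,px);Q=o+d*((.063-o[2])/d[:,2])[:,None]
    print(s["position"].round(4) if hasattr(s["position"],"round") else s["position"],s["time_s"],np.array(s["qvel"]).round(2),px,((Q-s["position"])@np.array(s["tcp_rot"])).round(4), Q.round(4))
```

```text
[0.5253 0.0573 0.1006] 4.5667 [-0.1  -1.61 -1.13 -0.02  1.03 -0.04] [[235.  233.5]
 [338.  233.5]
 [286.  145. ]] [[ 0.012  -0.0281  0.0377]
 [ 0.012   0.0319  0.0375]
 [ 0.0627  0.0015  0.0376]] [[0.4952 0.0635 0.063 ]
 [0.5541 0.0755 0.063 ]
 [0.5141 0.1191 0.063 ]]
[0.526  0.0572 0.1014] 4.6167 [-0.14 -1.25 -0.92 -0.04  0.19  0.04] [[234.  232.5]
 [336.  232.5]
 [285.  140. ]] [[ 0.0123 -0.0288  0.0384]
 [ 0.0123  0.0309  0.0383]
 [ 0.0653  0.001   0.0384]] [[0.4953 0.0635 0.063 ]
 [0.5537 0.0754 0.063 ]
 [0.5139 0.1214 0.063 ]]
```

Call:
{"api": "carry_out", "payload": {
  "deltas": [
    [[-0.01,0.01,0.02,0,0,0,1],[-0.01,0.01,0.04,0,0,0,1],[-0.01,0.01,0.06,0,0,0,1],[-0.01,0.01,0.08,0,0,0,1],[-0.01,0.01,0.09,0,0,0,1],[-0.01,0.01,0.1,0,0,0,1],[-0.01,0.01,0.113,0,0,0,1],[-0.01,0.01,0.113,0,0,0,1],[-0.01,0.01,0.113,0,0,0,1],[-0.01,0.01,0.113,0,0,0,1]]
  ]
}}

```text
time_s: 5.5
position: [0.5283, 0.0556, 0.0848]
tcp_rot: [[-0.198, 0.98, 0.0], [0.98, 0.198, -0.0], [-0.0, 0.0, -1.0]]
force: [0.9, -0.2, -0.2]
opening: 0.005
grasp_force: 0.0
```

Call:
{"api": "carry_out", "payload": {
  "deltas": [
    [[0,0,0.002,0,0,0,1],[0,0,0.004,0,0,0,1],[0,0,0.006,0,0,0,1],[0,0,0.008,0,0,0,1],[0,0,0.01,0,0,0,1],[0,0,0.012,0,0,0,1],[0,0,0.013,0,0,0,1],[0,0,0.013,0,0,0,1],[0,0,0.013,0,0,0,1],[0,0,0.013,0,0,0,1]]
  ]
}}

```text
time_s: 6.33
position: [0.5283, 0.0556, 0.0829]
tcp_rot: [[-0.198, 0.98, 0.0], [0.98, 0.198, 0.0], [-0.0, 0.0, -1.0]]
force: [-0.0, 0.4, 0.1]
opening: 0.0
grasp_force: 0.0
```

Call:
{"api": "carry_out", "payload": {
  "deltas": [
    [[0,0,0.002,0,0,0,1],[0,0,0.004,0,0,0,1],[0,0,0.006,0,0,0,1],[0,0,0.008,0,0,0,1],[0,0,0.01,0,0,0,1],[0,0,0.01,0,0,0,1],[0,0,0.01,0,0,0,1],[0,0,0.01,0,0,0,1],[0,0,0.01,0,0,0,1],[0,0,0.01,0,0,0,1]]
  ]
}}

```text
time_s: 7.17
position: [0.5283, 0.0556, 0.0814]
tcp_rot: [[-0.198, 0.98, 0.0], [0.98, 0.198, 0.0], [-0.0, 0.0, -1.0]]
force: [0.1, 0.5, -0.0]
opening: 0.007
grasp_force: 0.0
```

Call:
{"api": "carry_out", "payload": {
  "deltas": [
    [[0,0,0.001,0,0,0,1],[0,0,0.002,0,0,0,1],[0,0,0.003,0,0,0,1],[0,0,0.004,0,0,0,1],[0,0,0.005,0,0,0,1],[0,0,0.006,0,0,0,1],[0,0,0.006,0,0,0,1],[0,0,0.006,0,0,0,1],[0,0,0.006,0,0,0,1],[0,0,0.006,0,0,0,1]]
  ]
}}

```text
time_s: 8.0
position: [0.5282, 0.0556, 0.0805]
tcp_rot: [[-0.198, 0.98, 0.0], [0.98, 0.198, 0.0], [0.0, 0.0, -1.0]]
force: [0.0, 0.2, 0.4]
opening: 0.006
grasp_force: 0.0
```

Call:
{"api": "carry_out", "payload": {
  "deltas": [
    [[-0.01,0,-0.004,0,0,0,1],[-0.03,0,-0.004,0,0,0,1],[-0.05,0,-0.004,0,0,0,1],[-0.07,0,-0.004,0,0,0,1],[-0.09,0,-0.004,0,0,0,1],[-0.11,0,-0.004,0,0,0,1],[-0.14,0,-0.004,0,0,0,1],[-0.17,0,-0.004,0,0,0,1],[-0.2,0,-0.004,0,0,0,1],[-0.2,0,-0.004,0,0,0,1]]
  ]
}}

```text
time_s: 8.83
position: [0.5347, 0.025, 0.0812]
tcp_rot: [[-0.198, 0.98, 0.001], [0.98, 0.198, -0.001], [-0.001, 0.0, -1.0]]
force: [0.4, -0.6, 2.1]
opening: 0.002
grasp_force: 1.3
```

Run:
```python
from h import *
s,T=wristT(); im=capture("wrist")
im2=capture("side")[140:260,210:370]
cv2.imwrite("pics/s3.png",np.hstack([cv2.resize(im,(400,300)),cv2.resize(im2,(400,300))])[:,:,::-1])
print(s["time_s"],s["position"],s["force"])
```

```text
8.8333 [0.53467086 0.02496748 0.08116701] [ 0.36936762 -0.630833    2.0585882 ]
```

View pics/s3.png

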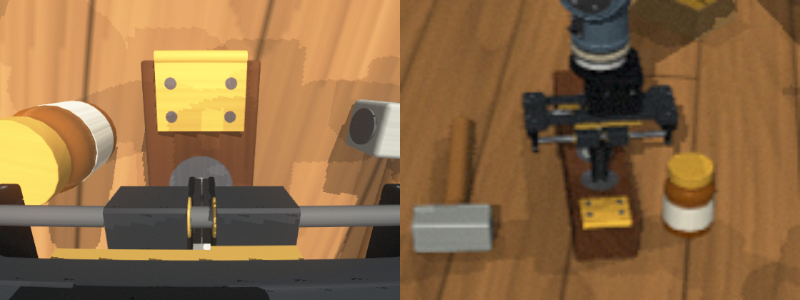

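The tips are on ball1 and its dark ring shows around them at (202,175). The wrist force is about 2 N and the beam hasn't moved. I'll average a few force readings to judge how far the ball is pressed.

Run:
```python
from h import *
F=[];P=[]
for k in range(12):
    capture("side"); s=telemetry.read_state(); F.append(s["force"]);P.append(s["position"])
print(np.mean(F,0),np.std(F,0),np.mean(P,0),s["time_s"])
```

```text
[ 0.43959833 -2.08086997  2.5636037 ] [0.46561887 0.33921419 0.52955527] [0.53463641 0.02589508 0.08117117] 9.5333
```

Call:
{"api": "carry_out", "payload": {
  "deltas": [
    [[0,0,0.003,0,0,0,1],[0,0,0.005,0,0,0,1],[0,0,0.005,0,0,0,1],[-0.03,0,0.005,0,0,0,1],[-0.06,0,0.005,0,0,0,1],[-0.09,0,0.005,0,0,0,1],[-0.12,0,0.005,0,0,0,1],[-0.15,0,0.005,0,0,0,1],[-0.18,0,0.005,0,0,0,1],[-0.2,0,0.005,0,0,0,1]]
  ]
}}

```text
time_s: 10.37
position: [0.5402, -0.0041, 0.08]
tcp_rot: [[-0.198, 0.98, -0.0], [0.98, 0.198, -0.0], [-0.0, -0.0, -1.0]]
force: [-0.9, 0.5, -0.3]
opening: 0.005
grasp_force: 0.0
```

Call:
{"api": "carry_out", "payload": {
  "deltas": [
    [[-0.02,0,0,0,0,0,1],[-0.04,0,0,0,0,0,1],[-0.06,0,0,0,0,0,1],[-0.08,0,0,0,0,0,1],[-0.11,0,0,0,0,0,1],[-0.14,0,0,0,0,0,1],[-0.17,0,0,0,0,0,1],[-0.19,0,0,0,0,0,1],[-0.2,0,0,0,0,0,1],[-0.2,0,0,0,0,0,1]]
  ]
}}

```text
time_s: 11.2
position: [0.5465, -0.0334, 0.0804]
tcp_rot: [[-0.198, 0.98, 0.001], [0.98, 0.198, -0.001], [-0.001, 0.001, -1.0]]
force: [-0.4, -0.4, 3.1]
opening: 0.008
grasp_force: 1.5
```

Run:
```python
from h import *
F=[];P=[]
for k in range(8):
    im=capture("side"); s=telemetry.read_state(); F.append(s["force"]);P.append(s["position"])
print(np.mean(F,0),np.std(F,0),np.mean(P,0),s["time_s"])
im=capture("wrist")
cv2.imwrite("pics/s4.png",np.hstack([cv2.resize(im,(400,300)),cv2.resize(capture("side")[140:260,210:370],(400,300))])[:,:,::-1])
```

```text
[-0.1006027  -1.55927502  2.92112934] [0.45373249 0.8501211  0.25382138] [ 0.54654666 -0.03324266  0.08044933] 11.6
```

View pics/s4.png

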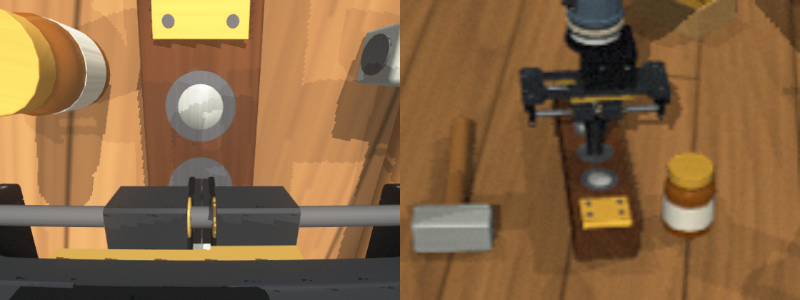

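Ball1 at (200,105) has sprung back up. The tips are on ball2, pressing with about 2.9 N, which is roughly 2.8 mm deep. I'll carry on along the row.

Call:
{"api": "carry_out", "payload": {
  "deltas": [
    [[-0.02,0,0,0,0,0,1],[-0.04,0,0,0,0,0,1],[-0.06,0,0,0,0,0,1],[-0.08,0,0,0,0,0,1],[-0.1,0,0,0,0,0,1],[-0.12,0,0,0,0,0,1],[-0.14,0,0,0,0,0,1],[-0.17,0,0,0,0,0,1],[-0.2,0,0,0,0,0,1],[-0.2,0,0,0,0,0,1]]
  ]
}}

```text
time_s: 12.53
position: [0.5525, -0.0632, 0.0801]
tcp_rot: [[-0.198, 0.98, 0.001], [0.98, 0.198, -0.001], [-0.001, 0.0, -1.0]]
force: [-0.2, 0.4, 1.0]
opening: 0.005
grasp_force: 0.0
```

Call:
{"api": "carry_out", "payload": {
  "deltas": [
    [[-0.02,0,0,0,0,0,1],[-0.04,0,0,0,0,0,1],[-0.06,0,0,0,0,0,1],[-0.08,0,0,0,0,0,1],[-0.11,0,0,0,0,0,1],[-0.14,0,0,0,0,0,1],[-0.17,0,0,0,0,0,1],[-0.19,0,0,0,0,0,1],[-0.2,0,0,0,0,0,1],[-0.2,0,0,0,0,0,1]]
  ]
}}

```text
time_s: 13.37
position: [0.5585, -0.0923, 0.0805]
tcp_rot: [[-0.198, 0.98, 0.001], [0.98, 0.198, -0.001], [-0.001, 0.001, -1.0]]
force: [-0.7, -0.2, 2.3]
opening: 0.002
grasp_force: 1.5
```

Run:
```python
from h import *
F=[];P=[]
for k in range(8):
    im=capture("side"); s=telemetry.read_state(); F.append(s["force"]);P.append(s["position"])
print(np.mean(F,0),np.std(F,0),np.mean(P,0),s["time_s"])
```

```text
[-0.18522208 -1.46722466  2.8629122 ] [0.40796966 0.93139099 0.44371852] [ 0.55848612 -0.09213771  0.08048733] 13.7667
```

Ball3 is pressed with the same force as ball2. Next are ball4, the run past it, and the lift.

Call:
{"api": "carry_out", "payload": {
  "deltas": [
    [[-0.02,0,0,0,0,0,1],[-0.04,0,0,0,0,0,1],[-0.06,0,0,0,0,0,1],[-0.08,0,0,0,0,0,1],[-0.1,0,0,0,0,0,1],[-0.12,0,0,0,0,0,1],[-0.14,0,0,0,0,0,1],[-0.17,0,0,0,0,0,1],[-0.2,0,0,0,0,0,1],[-0.2,0,0,0,0,0,1]]
  ]
}}

```text
time_s: 14.6
position: [0.5644, -0.1221, 0.0801]
tcp_rot: [[-0.198, 0.98, 0.001], [0.98, 0.198, -0.001], [-0.001, 0.001, -1.0]]
force: [0.4, -1.4, -0.0]
opening: 0.003
grasp_force: 0.0
```

Call:
{"api": "carry_out", "payload": {
  "deltas": [
    [[-0.02,0,0,0,0,0,1],[-0.04,0,0,0,0,0,1],[-0.06,0,0,0,0,0,1],[-0.08,0,0,0,0,0,1],[-0.11,0,0,0,0,0,1],[-0.14,0,0,0,0,0,1],[-0.17,0,0,0,0,0,1],[-0.19,0,0,0,0,0,1],[-0.2,0,0,0,0,0,1],[-0.2,0,0,0,0,0,1]]
  ]
}}

```text
time_s: 15.43
position: [0.5704, -0.1512, 0.0805]
tcp_rot: [[-0.198, 0.98, 0.001], [0.98, 0.198, -0.001], [-0.001, 0.001, -1.0]]
force: [-0.5, -0.2, 3.1]
opening: 0.008
grasp_force: 1.5
```

Run:
```python
from h import *
F=[];P=[]
for k in range(8):
    im=capture("side"); s=telemetry.read_state(); F.append(s["force"]);P.append(s["position"])
print(np.mean(F,0),np.std(F,0),np.mean(P,0),s["time_s"])
```

```text
[-0.02365385 -1.15721636  2.68017664] [0.54999839 1.10645455 0.31405086] [ 0.57040478 -0.15102025  0.08052548] 15.8333
```

Call:
{"api": "carry_out", "payload": {
  "deltas": [
    [[-0.02,0,0,0,0,0,1],[-0.05,0,0,0,0,0,1],[-0.08,0,0,0,0,0,1],[-0.11,0,0,0,0,0,1],[-0.14,0,0,0,0,0,1],[-0.17,0,0,0,0,0,1],[-0.2,0,0,0,0,0,1],[-0.23,0,0,0,0,0,1],[-0.26,0,0,0,0,0,1],[-0.28,0,0,0,0,0,1]]
  ]
}}

```text
time_s: 16.67
position: [0.5784, -0.1922, 0.0801]
tcp_rot: [[-0.198, 0.98, 0.0], [0.98, 0.198, -0.0], [-0.0, 0.0, -1.0]]
force: [-0.2, -0.0, 0.9]
opening: 0.009
grasp_force: 0.0
```

Call:
{"api": "carry_out", "payload": {
  "deltas": [
    [[0,0,-0.05,0,0,0,1],[0,0,-0.15,0,0,0,1],[0,0,-0.27,0,0,0,1],[0,0,-0.4,0,0,0,1],[0,0,-0.52,0,0,0,1],[0,0,-0.64,0,0,0,1],[0,0,-0.75,0,0,0,1],[0,0,-0.8,0,0,0,1],[0,0,-0.8,0,0,0,1],[0,0,-0.8,0,0,0,1]]
  ]
}}

```text
time_s: 17.5
position: [0.5781, -0.1913, 0.2005]
tcp_rot: [[-0.199, 0.98, 0.0], [0.98, 0.199, -0.0], [-0.0, 0.0, -1.0]]
force: [-0.2, -0.1, -1.4]
opening: 0.009
grasp_force: 0.0
```

Run:
```python
from h import *
im=capture("wrist")
cv2.imwrite("pics/s5.png",np.hstack([cv2.resize(im,(400,300)),cv2.resize(capture("side")[140:260,210:370],(400,300))])[:,:,::-1])
```

```text
(no output)
```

View pics/s5.png

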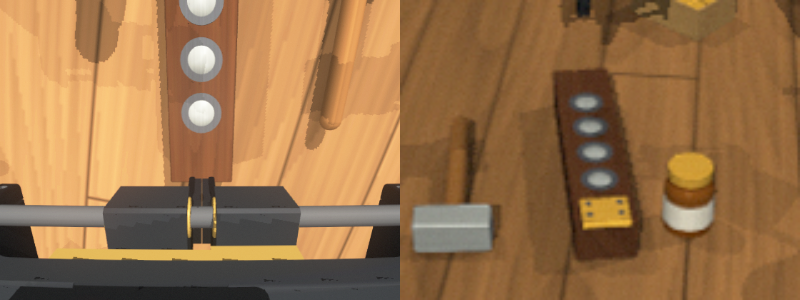

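All four balls are up again, at (585,102) to (600,180) in the right panel. The beam, jar and hammer are where they were, and the gripper is clear.

```bash
python3 -c "
from rig import job
print(job.hand_in())"
```

```text
the job is handed in; nothing more can be done
None
```

I stroked all four balls in order from the hinge end in one low pass, and each pushed back with about 2.5–3 N and sprang up again; the beam, jar and hammer look unmoved, the arm finished clear, and the job is handed in (no verdict was returned).

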